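Put the wire bobbin away in the tilt-out drawer

ROBOT

A 6-joint arm with a two-finger parallel gripper is mounted at the origin on the work surface. World frame = base frame: x ahead of the robot, y to its left, z up, the work surface at z = 0. Lengths are in mm, angles in rad, forces in N, time in s.
With the tool pointing down it reaches from about 275 to 750 mm from the base axis. Payload 10.2 kg.
Tool frame: the origin (TCP) lies at the very end of the fingers, on their centre line; the grasp point (between the pads) lies ctrl.grip_depth behind it (ctrl.grip_depth is the distance from the TCP to the grasp point, in mm); z points along the fingers, y is the direction in which the jaws open and shut (so a half turn about z gives the same grasp; the last joint's range is limited). The gripper opens to 85 mm and grips with 20 to 120 N. Pads are 22 mm wide; open, the fingers measure 114 mm over their backs; the gripper's body (76 mm by 85 mm) begins 54 mm behind the grasp point. The pads swing forward as they close: fully open they stand 13 mm farther back than shut.
Start: joints at [-0.223, 0.313, 1.498, -0, 1.331, -0.223], TCP at [525.006, -0.013, 199.094] pointing down, gripper open.
Joint ranges: [-2.94, 2.94], [-0.97, 2.17], [0.19, 2.56], [-1.23, 4.37], [0.02, 3.11], [-2.88, 2.88]. Speed limits (rad/s): [2.39, 2.39, 3.01, 3.14, 3.14, 3.14].

INTERFACE

Orientations are given as a unit quaternion [w, x, y, z].
In Python, from rig import telemetry, eyes, ctrl, nets gives the robot as it stands. The module is installed in compiled form; this text tells all that it offers.
- The arm moves only by the tool drive_tool, never from a script. Its argument "series" is text: rows parted by semicolons, each of 7 numbers parted by spaces: the shift along the tool's x, y, z normalised to -1 to 1, where 1 is 0.12 m, then the turn, a rotation vector about the tool's x, y, z normalised to -1 to 1, where 1 is 0.5 rad, then the opening, from 0 (shut) to 1 (fully open). In form: tx ty tz wx wy wz hand; .... A call has 1 to 20 rows; each row is the pose to reach, as a shift and turn from the pose measured when the call began, along the tool's axes at that moment; what a row does not reach only later rows make up. A row lasts 1/10 s, in which the tool goes at most 50 mm and 8.59 degrees, less where a joint would pass 70% of its speed; a pose out of reach is approached as far as the arm can. A call with a number of a shift or a turn outside -1 to 1 is refused whole. A call with a gripper value outside its range is refused whole. The fingers move at their own pace and stop on an object; "newtons" is the grip in N (left out, the last holds). Time passes only in rows, so rows that repeat a pose let the fingers close. It gives the time, the measured TCP pose, the force and the opening at its end, in the units of the state.
- telemetry.sense(): the state, without advancing time (a new reading comes with each control period).
- eyes.capture(name): name is "scene" or "side" or "wrist"; returns a dict with "frame" (400x640x3 uint8, red, green, blue), "fx", "fy", "cx", "cy" (pixels), "D" ([k1, k2, p1, p2, k3] as OpenCV has them; the pictures are not rectified), "view" (4x4, takes a point from world to camera coordinates). Camera axes: x right, y up, looking along -z (the intrinsics and any distortion apply to the point x, -y, -z); pixel columns grow to the right and rows downward; lengths in mm; the calibration is good to about 2 mm. A picture is of the moment at which its call begins. There is no depth.
- ctrl.finish_job(): hands the job in, once; it reports no verdict.
Trained networks look in a picture, given as the dict that the camera call returned (one of the last four; its "shot" number tells which), for a name from the list of things; names that differ only in an ending like _2 or _b are one class to them, and where a whole thing is asked for, a point or a joint stands for the part that bears it (a point fixed in the world has none). Each returns a list of dicts, best first, with "confidence" (0 to 1); they miss things now and then, are a little off and sometimes report something else, mostly with a low value. They report only what shows in the picture. A call takes as long as a camera call. They do not tell look-alikes from the thing itself.
- nets.spot_in(name, picture): "rect" ([left, top, right, bottom] in pixels, round what is visible of it).
The state is a dict: "time_s": time; "joints": joint angles; "dq": joint speeds; "tau": joint torques, N m; "eef_pos": TCP position; "ee_rot": TCP orientation; "force": force on the tool from outside, world axes, zero at the start; "wrist_torque": the same for the moment, N m; "grip_width": opening from 0.0 (shut) to 1.0 (fully open).
Only numpy, scipy, OpenCV 4.12 (cv2) and the standard library are available. Lean on these libraries where they do the work, as an engineer would, in place of code of your own. Each camera call takes 0.05 s, during which the arm holds its last target. There are 200 camera calls.

TASK

Slide the tall wire bobbin straight up off its spindle and set it down, without dropping it, inside the half-open tilt-out drawer so that it stands on its end on the drawer floor; let go, then push the drawer fully shut. Leave both spindle stands where they are, the flat tape roll on its spindle, and everything else on the bench undisturbed.

Things in the scene. Friction and masses are not known exactly. Their poses are not given: they have to be found in the camera images.
- bobbin: the wire bobbin: a tall round spool wound full of wire, 62 mm outside diameter (practically straight-sided), 60 mm tall, 24 mm bore right through, about 0.35 kg. It starts upright over the spindle of stand_a. Origin: centre of its underside; z up along its axis.
- stand_a: the stand that carries the bobbin: a loose heavy steel disc, 100 mm diameter and 12 mm thick, with an upright steel spindle of 16 mm diameter in its middle whose rounded tip is 100 mm above the bench. Origin: centre of its underside, z up. The bobbin rests on the disc (underside 12 mm above the bench), so 28 mm of spindle stands out above it.
- stand_b: the other stand, identical to stand_a, carrying the tape roll. Which stand stands on which side varies.
- tape: a wide flat roll of tape, 100 mm diameter, 25 mm tall, on the spindle of stand_b. Not to be moved. Origin: centre of its underside.
- housing: housing of the tilt-out drawer, a grey box fixed to the bench, 206 mm wide (y), 150 mm deep (x, from the front at x = 0 to the back at x = 150 mm), 163 mm high; its roof covers only x > 66 mm. Origin: on the bench, in the middle of the front, right under the hinge line. x points from the front into the housing (away from the robot), z up.
- drawer (a joint): tilt-out drawer, its angle in rad: 0 shut (front panel upright), growing as its top leans out towards the robot, up to 0.8; it starts partly open at 0.45 to 0.62 and a stiff hinge keeps it where it is left (about 3 to 4 N at the lip moves it).
- drawer_hinge (a point): middle of the drawer's lower front edge, on the hinge line, 20 mm above the bench. Axes turn with the drawer: x inwards along its floor, y along the hinge, z up the front panel. In this frame: front panel x = 0 to 8 mm, 182 mm wide, 120 mm high; floor z = 6 mm; inside x = 8 to 126, y = -87 to 87 mm; back and side walls 47 to 75 mm high; open top.
- drawer_floor (a point): centre of the drawer's inner floor, on its surface, 66 mm inward from the hinge line; axes turn with the drawer as for drawer_hinge (z is square to the floor).
- drawer_lip (a point): middle of the outer face of the pull lip, a bar 110 mm long, 14 mm high and 14 mm proud across the top of the front panel's outside, 112 mm up the panel from the hinge.
- nut: chrome hexagon nut, 55 mm across flats, 26 mm tall. Bystander; origin at its underside.
- cap: blue hard silicone cap, 68 mm wide, 36 mm tall. Bystander; origin at its underside.
- switch_plate: white ceramic switch plate lying flat, 86 x 86 x 13 mm. Bystander; origin at its underside.
- clamp: stainless steel screw clamp lying flat, about 160 x 85 mm, 16 mm thick. Bystander; origin at its underside.
- trigger: green plastic sprayer trigger lying on its side, about 100 x 75 mm, 28 mm thick. Bystander; origin at its underside.
- brush: long brush lying on the bench, 190 mm. Bystander; origin at its underside.
There are look-alikes about, which are no part of the job. Leave any black, brown or purple look-alike of the stand_a alone.

How it is judged (in metres and radians):
On the way, in this order (a step that is already met when the one before it is completed fails the run):
1. the bobbin is held clear above the tip of its spindle (z of bobbin in the frame of stand_a above 0.102 m and contact force between the fingers and bobbin above 0.5 N), for 0.1 s.
2. the bobbin stands on its end on the floor of the still open drawer (more than 0.2 rad), let go (x of bobbin in the frame of drawer_floor between -0.045 and 0.045 m and y of bobbin in the frame of drawer_floor between -0.075 and 0.075 m and z of bobbin in the frame of drawer_floor between -0.008 and 0.012 m and angle between the z axis of bobbin and the z axis of drawer_floor, either way round below 0.15 rad and contact force between the fingers and bobbin below 0.1 N and value of joint drawer above 0.2 rad), for 0.2 s.
At the end, for the whole second after the job is handed in: Drawer shut (under 0.06 rad); bobbin at rest inside, released, standing on either end on its floor (within 12 mm, axis within 0.15 rad of square); tape roll down on stand_b's spindle (12 mm); both stands within 20 mm of their start (x of bobbin in the frame of drawer_floor between -0.045 and 0.045 m and y of bobbin in the frame of drawer_floor between -0.075 and 0.075 m and z of bobbin in the frame of drawer_floor between -0.008 and 0.012 m and angle between the z axis of bobbin and the z axis of drawer_floor, either way round below 0.15 rad and value of joint drawer below 0.06 rad and linear speed of bobbin below 0.02 m/s and contact force between the fingers and bobbin below 0.1 N and horizontal distance between tape and stand_b below 0.012 m and z of tape in the frame of stand_b below 0.02 m and distance of each of stand_a, stand_b from where it was at the start of the episode below 0.02 m); the robot touches nothing.
It fails at once if a stand is shifted by more than 20 mm or tipped by more than 0.2 rad (distance of any of stand_a, stand_b from where it was at the start of the episode above 0.02 m or angle between any of stand_a, stand_b's own z axis and vertical above 0.2 rad).
It fails at once if the tape roll is moved by more than 20 mm (distance of tape from where it was at the start of the episode above 0.02 m).
It fails at once if the bobbin is dropped: it moves faster than 0.7 m/s with no finger on it (a free fall of some 25 mm) (linear speed of bobbin above 0.7 m/s and contact force between the fingers and bobbin below 0.1 N).
It fails at once if a bystander is pushed more than 30 mm (distance of any of nut, cap, switch_plate, clamp, trigger, brush from where it was at the start of the episode above 0.03 m).
It also fails if it takes over 58 s, if anything falls off the work surface, if the arm or the gripper's body presses on something with over 40 N, if the wrist force passes 120 N, or if a joint passes its speed limit or range.

## Working session

There is one attempt and no reset: what is moved stays moved. The work goes in short steps, Python scripts to look and compute and a tool call to move; the robot and the scene stay as the last step left them, time stands still between calls to the robot, and variables do not carry over. Pictures are saved under pics/ and viewed, about 8 in all and at most 12, crops included, and the job is handed in when it is done.

Besides the shell and the picture viewer there is one more tool, called after "Request:" as name(argument=value, ...) on one line, values as JSON. drive_tool: Moves the arm, as the interface text tells. Scaled input: -1 to 1 covers 0.12 m each way for a shift and 0.5 rad each way for a turn. Its arguments: {"type":"object","properties":{"series":{"type":"string"},"newtons":{"type":"number"}},"required":["series"]}

```bash
mkdir -p pics; cat > h.py <<'E'
import numpy as np, cv2
from rig import telemetry, eyes, ctrl, nets
def save(p,n): cv2.imwrite(f'pics/{n}.png',p['frame'][:,:,::-1])
def K(p): return np.array([[p['fx'],0,p['cx']],[0,p['fy'],p['cy']],[0,0,1.]])
F=np.diag([1,-1,-1.])
def proj(p,X):
    V=np.array(p['view']); c=(np.atleast_2d(X)@V[:3,:3].T+V[:3,3])@F
    return cv2.projectPoints(c.reshape(-1,1,3),np.zeros(3),np.zeros(3),K(p),np.array(p['D'],float))[0].reshape(-1,2)
def ray(p,uv):
    V=np.array(p['view']); n=cv2.undistortPoints(np.array([[uv]],float),K(p),np.array(p['D'],float)).ravel()
    d=V[:3,:3].T@(F@np.array([n[0],n[1],1])); o=-V[:3,:3].T@V[:3,3]
    return o,d/np.linalg.norm(d)
def atz(p,uv,z):
    o,d=ray(p,uv); return o+d*(z-o[2])/d[2]
E
python3 - <<'E'
from h import *
print(telemetry.sense(),ctrl.grip_depth)
for c in ('scene','side','wrist'):
    p=eyes.capture(c); save(p,c+'0'); V=np.array(p['view']); print(c,(-V[:3,:3].T@V[:3,3]).round(), (V[:3,:3].T@[0,0,-1]).round(2))
    for n in ('bobbin','stand_a','tape','drawer','housing','drawer_lip'):
        print(n,[(np.round(r['rect']).tolist(),round(r['confidence'],2)) for r in nets.spot_in(n,p)][:3])
E
```

```text
{'time_s': 0.0, 'joints': array([-2.23399261e-01,  3.13464033e-01,  1.49843378e+00,  6.01344895e-06,
        1.33102493e+00, -2.23434206e-01]), 'dq': array([-0.00032515, -0.00209374, -0.00073022,  0.00062435,  0.00032371,
        0.00072321]), 'tau': array([-5.78409599e-04, -4.12261176e+01, -2.59742296e+01, -3.58453699e-04,
        4.11797926e-03, -1.23038126e-05]), 'eef_pos': array([5.24697078e+02, 5.87657564e-02, 1.98529176e+02]), 'ee_rot': array([-5.64318289e-04,  7.07094776e-01,  7.07118473e-01, -3.51907702e-04]), 'force': array([-0.9763823 ,  0.85342643,  1.00310273]), 'wrist_torque': array([ 0.02586993, -0.05261738, -0.01542366]), 'grip_width': 1.0042543410273086} 18.700000000000003
scene [ 972. -347. 1085.] [-0.41  0.37 -0.83]
bobbin []
stand_a [([282.0, 263.0, 328.0, 306.0], 0.76), ([164.0, 240.0, 208.0, 276.0], 0.76), ([295.0, 210.0, 335.0, 236.0], 0.7)]
tape [([358.0, 162.0, 397.0, 193.0], 0.61), ([377.0, 253.0, 426.0, 300.0], 0.57)]
drawer [([186.0, 267.0, 284.0, 347.0], 0.76)]
housing [([180.0, 272.0, 311.0, 400.0], 0.77)]
drawer_lip [([185.0, 269.0, 286.0, 349.0], 0.83)]
[... 173 characters left out ...]
 ([331.0, 193.0, 367.0, 235.0], 0.63)]
tape [([311.0, 249.0, 358.0, 288.0], 0.61)]
drawer [([291.0, 117.0, 346.0, 168.0], 0.84)]
housing [([260.0, 104.0, 350.0, 180.0], 0.76), ([287.0, 118.0, 349.0, 173.0], 0.69), ([192.0, 256.0, 266.0, 300.0], 0.34)]
drawer_lip [([290.0, 116.0, 347.0, 166.0], 0.91)]
wrist [525.  80. 374.] [ 0.   -0.31 -0.95]
bobbin [([209.0, 49.0, 288.0, 122.0], 0.61)]
stand_a [([324.0, 158.0, 409.0, 240.0], 0.96), ([141.0, 293.0, 177.0, 324.0], 0.82), ([219.0, 39.0, 305.0, 139.0], 0.59)]
tape []
drawer [([299.0, 282.0, 418.0, 386.0], 0.82), ([193.0, 193.0, 250.0, 253.0], 0.71)]
housing [([299.0, 264.0, 518.0, 398.0], 0.71)]
drawer_lip [([301.0, 281.0, 418.0, 386.0], 0.58)]
```

View pics/scene0.png

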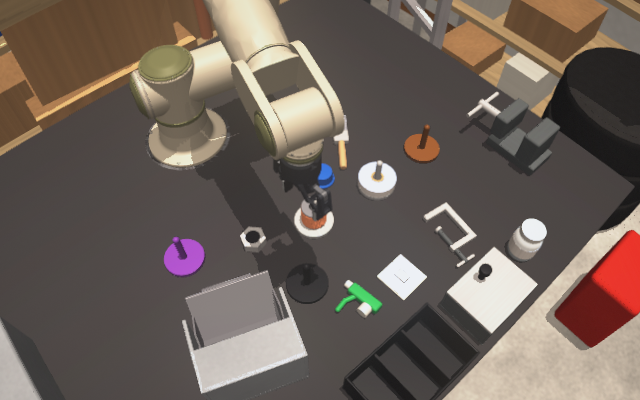

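View pics/side0.png

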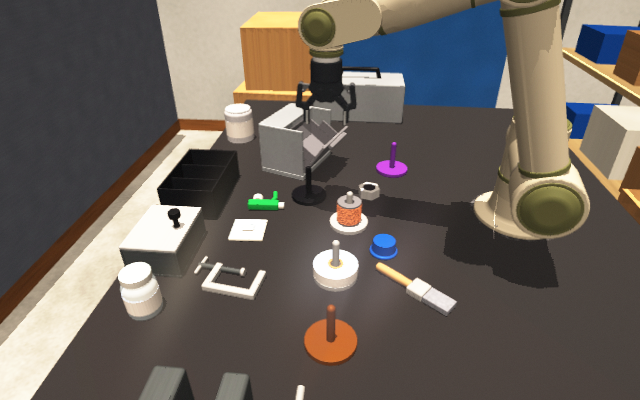

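View pics/wrist0.png

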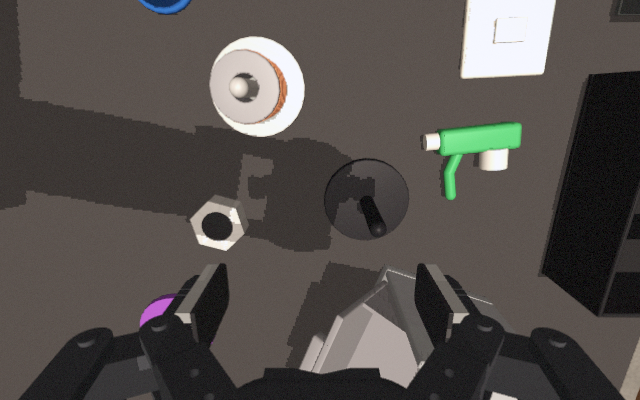

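The pictures show the orange bobbin on a white stand (scene 314,217; side 349,211; wrist 245,86), the tape on the other white stand, and black, brown and purple decoys. The drawer is at scene (240,320), with the housing turned relative to the world.

```bash
python3 - <<'E'
from h import *
s,d,w=[eyes.capture(c) for c in('scene','side','wrist')]
hsv=cv2.cvtColor(w['frame'],cv2.COLOR_RGB2HSV)
print('bob top wrist',atz(w,(245.5,85.5),72),'tip',atz(w,(239,87),97),'disc',atz(w,(257,87),12))
print('scene disc',atz(s,(314,221),12),'side disc',atz(d,(349,222),12), 'side tip',atz(d,(349.5,193),100))
print('tape disc side',atz(d,(336,270),12),'black',atz(w,(366,199),12),'nut',atz(w,(218,225),26),'trig',atz(w,(452,195),28),atz(w,(430,142),28))
a=cv2.resize(s['frame'][262:400,175:320],None,fx=2.75,fy=2.75,interpolation=cv2.INTER_CUBIC)
b=cv2.resize(d['frame'][95:185,255:355],None,fx=4,fy=4,interpolation=cv2.INTER_CUBIC)
o=np.zeros((600,800,3),np.uint8);o[:a.shape[0],:a.shape[1]]=a;o[:360,400:]=b
c=w['frame'][255:400,285:535]; c=cv2.resize(c,None,fx=1.6,fy=1.6); o[365:365+c.shape[0],400:]=c[:235]
save({'frame':o},'crop1')
E
```

```text
bob top wrist [459.16194737  86.69831769  72.        ] tip [459.33550369  85.02061827  97.        ] disc [457.97249057  86.52335391  12.        ]
scene disc [464.35337373  80.60349406  12.        ] side disc [454.19998766  97.99275631  12.        ] side tip [455.84095099  96.7922288  100.        ]
tape disc side [476.0759688  283.31516349  12.        ] black [577.64950991 -37.09373969  12.        ] nut [406.09242246 -63.96067307  26.        ] trig [670.79156475 -27.32099901  28.        ] [640.21404343  31.30693554  28.        ]
```

View pics/crop1.png

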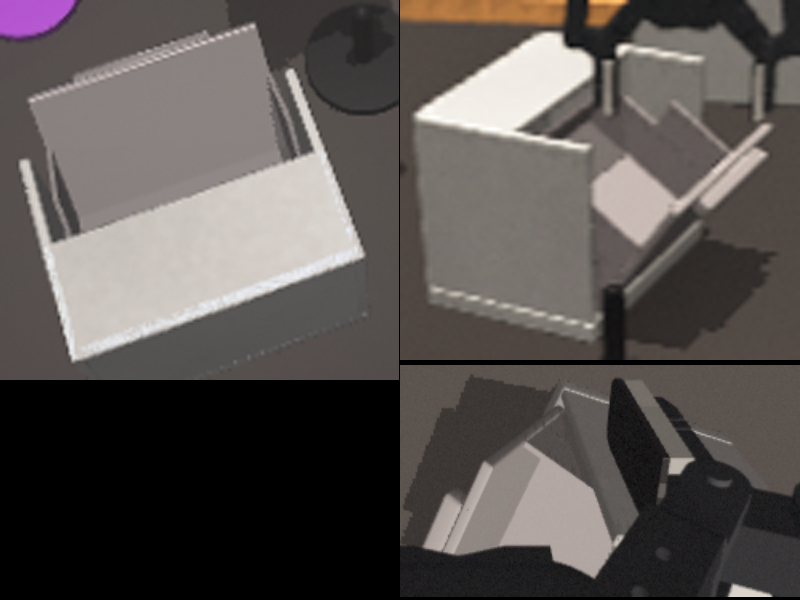

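```bash
cat > fit.py <<'E'
from h import *
from scipy.optimize import least_squares
def RT(q): 
    x,y,t=q; return np.array([[np.cos(t),-np.sin(t),0],[np.sin(t),np.cos(t),0],[0,0,1]]),np.array([x,y,0])
def hp(q,X): R,T=RT(q[:3]); return np.atleast_2d(X)@R.T+T
def dp(q,X):  # hinge-frame -> world ; opening leans -x
    a=q[3]; A=np.array([[np.cos(a),0,-np.sin(a)],[0,1,0],[np.sin(a),0,np.cos(a)]])
    return hp(q,np.atleast_2d(X)@A.T+[0,0,20])
E
python3 - <<'E'
from fit import *
s,d=[eyes.capture(c) for c in('scene','side')]
SH=[((150,-103,163),(202.3,392.2)),((150,103,163),(306.6,354.7)),((66,-103,163),(193.9,350)),((66,103,163),(290.6,317.6)),((0,-103,163),(183.7,320.5)),((0,103,163),(280.8,288.2))]
DH=[((150,103,163),(259.3,124.3)),((0,103,163),(303,132.5)),((150,-103,163),(293.8,104.3)),((0,-103,163),(330.8,110)),((0,103,0),(303,179.5))]
SD=[((4,-91,120),(185.9,298.4)),((4,91,120),(268.1,271.5))]
DD=[((4,91,120),(323,147)),((4,-91,120),(347.5,126.3))]
def res(q,full=False):
    r=[]
    for p,L,f in((s,SH,hp),(d,DH,hp),(s,SD,dp),(d,DD,dp)):
        r.append(proj(p,f(q,[a for a,_ in L]))-[b for _,b in L])
    r=np.vstack(r); return r if full else r.ravel()
best=min((least_squares(res,[550,-250,t,.5],loss='soft_l1') for t in(-1.5,-.8,0,.8)),key=lambda o:o.cost)
q=best.x;print(q,best.cost);print(res(q,True).round(1).tolist())
print('floor',dp(q,[66,0,6]),'lip',dp(q,[-14,0,112]))
np.save('q.npy',q)
E
```

```text
[ 5.71942464e+02 -2.23781490e+02 -3.54743826e-01  5.99998411e-01] 28.12398516135141
[[-2.1, 0.6], [0.8, -0.2], [-4.8, 0.4], [1.9, -2.9], [-2.6, -1.3], [0.7, -2.7], [-2.4, -1.5], [-2.4, -1.2], [-3.5, -2.6], [-0.5, -1.6], [-1.0, 0.5], [-1.4, -1.5], [-0.4, -2.0], [-0.5, -0.1], [-0.8, -1.4]]
floor [[ 619.84608507 -241.52565166   62.21833578]] lip [[ 501.80498649 -197.80160198  104.53271306]]
```

The bobbin is at about (459, 86) and the housing fit is rough. I'll raise the hand and look at the drawer from above with the wrist camera.

Request:
drive_tool(series="0 0 -0.4 0 0 0 1; -0.3 0 -0.8 0 0 0 1; -0.7 0.2 -0.9 0 0 0 1; -1 0.4 -0.9 0 0 0 1; -1 0.4 -0.9 0 0 0 1")

```text
time_s: 1.8
eef_pos: [574.3, -124.3, 306.1]
ee_rot: [-0.0, 0.709, 0.706, -0.0]
force: [-0.1, -0.7, -2.0]
grip_width: 0.996
```

Request:
drive_tool(series="-0.4 0 0 0 0 0 1; -0.8 0 0 0 0 0 1; -1 0 0 0 0 0 1; -1 0 0 0 0 0 1; -1 0 0 0 0 0 1")

```text
time_s: 2.3
eef_pos: [573.7, -243.8, 305.9]
ee_rot: [-0.0, 0.709, 0.706, -0.0]
force: [-0.5, -0.1, -0.5]
grip_width: 1.002
```

```bash
python3 - <<'E'
from fit import *
w=eyes.capture('wrist'); save(w,'w1'); t=telemetry.sense(); print(t['eef_pos'],t['ee_rot'],t['time_s'])
q=np.load('q.npy'); f=w['frame'].copy()
P=proj(w,hp(q,[(150,-103,163),(150,103,163),(66,-103,163),(66,103,163),(0,-103,163),(0,103,163)])); D=proj(w,dp(q,[(0,-91,120),(0,91,120),(8,-87,6),(8,87,6),(126,-87,6),(126,87,6)]))
print(P.round().tolist(),D.round().tolist())
for x in P: cv2.circle(f,tuple(int(v) for v in x),2,(255,0,0),-1)
for x in D: cv2.circle(f,tuple(int(v) for v in x),2,(0,255,0),-1)
f=cv2.resize(f,None,fx=1.25,fy=1.25); save({'frame':f},'w1o')
E
```

```text
[ 573.87131795 -243.12056334  306.25817151] [-1.15001783e-04  7.08254173e-01  7.05957464e-01 -2.67615046e-04] 2.35
[[413.0, 288.0], [507.0, 110.0], [344.0, 265.0], [426.0, 77.0], [287.0, 247.0], [359.0, 50.0]] [[239.0, 203.0], [287.0, 43.0], [302.0, 197.0], [345.0, 77.0], [370.0, 237.0], [429.0, 105.0]]
```

View pics/w1o.png

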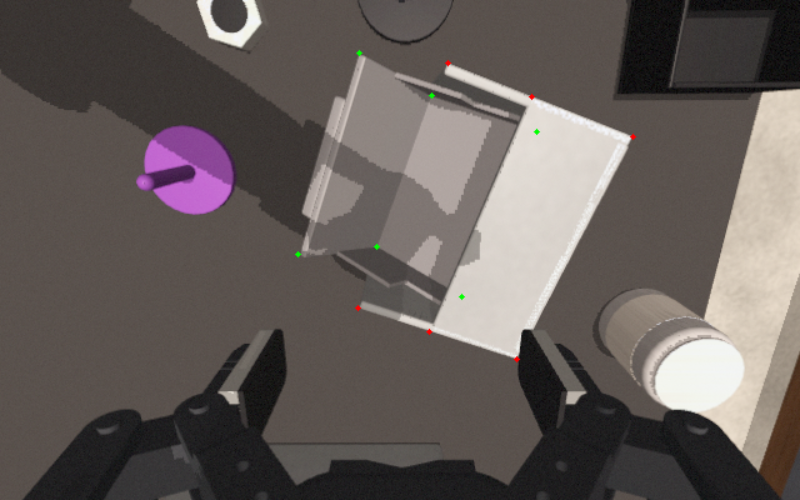

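The fit overlays well on the wrist view: the red and green markers sit on the roof corners and on the panel corners at (360,53) and (300,255). Next I'll plan the moves to the bobbin, turning the jaws to suit the drawer.

```bash
cat > go.py <<'E'
from fit import *
from scipy.spatial.transform import Rotation as Ro, Slerp
def cur(): t=telemetry.sense(); w=t['ee_rot']; return np.array(t['eef_pos']),Ro.from_quat([w[1],w[2],w[3],w[0]]),t
def tooldir(yaw,tilt): # y along drawer y, z down tilted toward local +x by tilt
    X=np.array([-np.cos(tilt),0,-np.sin(tilt)]);Z=np.array([np.sin(tilt),0,-np.cos(tilt)]);Y=np.cross(Z,X)
    return Ro.from_euler('z',yaw)*Ro.from_matrix(np.c_[X,Y,Z])
def plan(P,R,pos=None,rot=None):
    """scaled single-call numbers to pose P,R"""
    p,r,t=cur(); p=p if pos is None else pos; r=r if rot is None else rot
    return np.r_[r.inv().apply(np.array(P)-p)/120,(r.inv()*R).as_rotvec()/.5].round(3)
def legs(P,R,n):
    p,r,t=cur(); S=Slerp([0,1],Ro.concatenate([r,R])); print('t',t['time_s'],'pos',p.round(1),'F',t['force'].round(1),'grip',round(t['grip_width'],3),'J',np.round(t['joints'],2))
    for i in range(n):
        a,b=p+(np.array(P)-p)*i/n,p+(np.array(P)-p)*(i+1)/n
        print(plan(b,S((i+1)/n),a,S(i/n)))
E
python3 - <<'E'
from go import *
legs([459,86.5,200],tooldir(-.355,0),4)
E
```

```text
t 2.35 pos [ 573.9 -243.1  306.3] F [0.4 0.7 0.5] grip 0.997 J [-0.59  0.51  0.94 -0.    1.69 -0.59]
[ 0.686 -0.241  0.221 -0.    -0.    -0.61 ]
[ 0.727 -0.024  0.221 -0.    -0.    -0.61 ]
[ 0.701  0.195  0.221 -0.    -0.    -0.61 ]
[ 0.61   0.396  0.221 -0.    -0.    -0.61 ]
```

Request:
drive_tool(series="0.34 -0.12 0.1 0 0 -0.3 1; 0.69 -0.24 0.22 0 0 -0.61 1; 0.69 -0.24 0.22 0 0 -0.61 1; 0.69 -0.24 0.22 0 0 -0.61 1")

```text
time_s: 2.75
eef_pos: [545.4, -158.4, 280.7]
ee_rot: [0.0, 0.592, 0.806, -0.0]
force: [0.4, -0.4, 1.0]
grip_width: 1.001
```

Request:
drive_tool(series="0.36 -0.01 0.1 0 0 -0.3 1; 0.73 -0.02 0.22 0 0 -0.61 1; 0.73 -0.02 0.22 0 0 -0.61 1; 0.73 -0.02 0.22 0 0 -0.61 1")

```text
time_s: 3.15
eef_pos: [517.5, -75.6, 255.1]
ee_rot: [0.001, 0.463, 0.886, -0.0]
force: [-0.5, -0.5, -0.5]
grip_width: 1.001
```

Request:
drive_tool(series="0.35 0.1 0.1 0 0 -0.3 1; 0.7 0.2 0.22 0 0 -0.61 1; 0.7 0.2 0.22 0 0 -0.61 1; 0.7 0.2 0.22 0 0 -0.61 1")

```text
time_s: 3.55
eef_pos: [490.3, 6.3, 229.2]
ee_rot: [0.002, 0.324, 0.946, -0.001]
force: [0.6, -0.8, -0.5]
grip_width: 0.997
```

```bash
python3 - <<'E'
from go import *
w=eyes.capture('wrist'); save(w,'w2')
for n in('bobbin','stand_a'): print(n,[(np.round(r['rect']).tolist(),round(r['confidence'],2)) for r in nets.spot_in(n,w)][:3])
print(proj(w,[[459,86.5,100],[459,86.5,72],[459,86.5,12]]).round(1))
legs([459,86.5,200],tooldir(-.355,0),1)
E
```

```text
bobbin [([332.0, 66.0, 396.0, 132.0], 0.61)]
stand_a [([35.0, 130.0, 143.0, 212.0], 0.96), ([474.0, 0.0, 509.0, 44.0], 0.78), ([298.0, 197.0, 373.0, 276.0], 0.65)]
[[371.1  99.9]
 [367.   99.2]
 [360.   98. ]]
t 3.7 pos [490.3   5.5 229. ] F [-0.4 -0.1  0.9] grip 1.004 J [-0.23  0.21  1.55 -0.    1.38 -1.14]
[ 0.621  0.373  0.239 -0.001  0.008 -0.612]
```

View pics/w2.png

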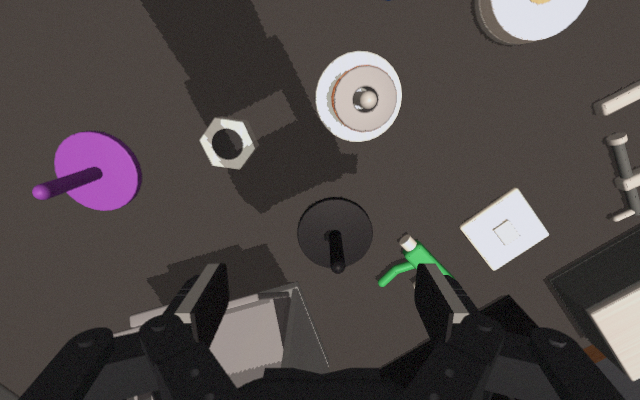

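Request:
drive_tool(series="0.3 0.18 0.1 0 0 -0.3 1; 0.62 0.36 0.24 0 0.01 -0.61 1; 0.62 0.36 0.24 0 0.01 -0.61 1; 0.62 0.36 0.24 0 0.01 -0.61 1; 0.62 0.36 0.24 0 0.01 -0.61 1")

```text
time_s: 4.2
eef_pos: [459.2, 84.1, 200.5]
ee_rot: [0.0, 0.178, 0.984, -0.0]
force: [-0.7, -0.2, -0.1]
grip_width: 0.997
```

```bash
python3 - <<'E'
from go import *
w=eyes.capture('wrist'); save(w,'w3')
for n in('bobbin','stand_a'): print(n,[(np.round(r['rect']).tolist(),round(r['confidence'],2)) for r in nets.spot_in(n,w)][:3])
print(proj(w,[[457.5,86.2,100],[457.5,86.2,72],[457.5,86.2,12]]).round(1))
legs([457.5,86.2,120],tooldir(-.355,0),1)
legs([457.5,86.2,39],tooldir(-.355,0),2)
E
```

```text
bobbin [([291.0, 142.0, 356.0, 208.0], 0.6), ([294.0, 304.0, 368.0, 371.0], 0.48), ([454.0, 79.0, 563.0, 151.0], 0.22)]
stand_a [([0.0, 111.0, 80.0, 200.0], 0.84), ([229.0, 247.0, 305.0, 339.0], 0.81), ([452.0, 81.0, 562.0, 151.0], 0.74)]
[[323.5 186.6]
 [323.3 178.7]
 [323.  165.5]]
t 4.35 pos [458.8  84.3 200.2] F [-0.2 -0.1 -0.7] grip 0.994 J [-0.07  0.18  1.66 -0.    1.3  -1.28]
[ 0.015  0.011  0.669 -0.    -0.    -0.006]
t 4.35 pos [458.8  84.3 200.2] F [-0.2 -0.1 -0.7] grip 0.994 J [-0.07  0.18  1.66 -0.    1.3  -1.28]
[ 0.008  0.006  0.672 -0.    -0.    -0.003]
[ 0.008  0.006  0.672 -0.    -0.    -0.003]
```

View pics/w3.png

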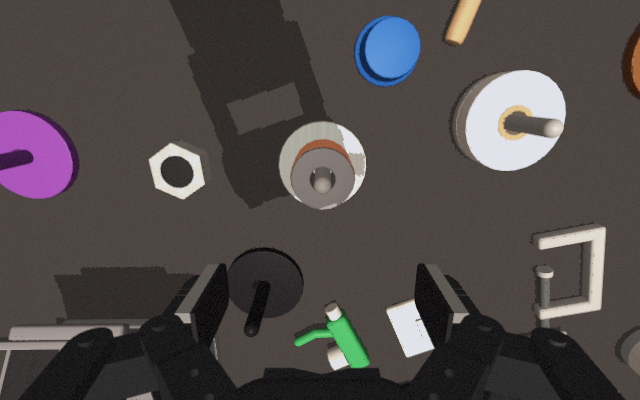

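The projections match: disc (322,165), bobbin top (323,178) and tip (322,185). I'll descend, grip and lift.

Request:
drive_tool(series="0.01 0.01 0.2 0 0 0 1; 0.01 0.01 0.5 0 0 0 1; 0.01 0.01 0.67 0 0 0 1; 0.01 0.01 0.67 0 0 0 1")

```text
time_s: 4.75
eef_pos: [457.0, 85.4, 117.9]
ee_rot: [-0.002, 0.179, 0.984, -0.0]
force: [-0.2, -0.4, 0.7]
grip_width: 0.999
```

Request:
drive_tool(series="0 0 0.15 0 0 0 1; 0 0 0.3 0 0 0 1; 0 0 0.45 0 0 0 1; 0 0 0.6 0 0 0 1; 0 0 0.67 0 0 0 1; 0 0 0.67 0 0 0 1; 0 0 0.67 0 0 0 1")

```text
time_s: 5.45
eef_pos: [457.4, 85.2, 38.5]
ee_rot: [-0.002, 0.179, 0.984, -0.0]
force: [0.6, -0.5, -1.1]
grip_width: 1.002
```

```bash
python3 - <<'E'
from go import *
legs([457.5,86.2,39],tooldir(-.355,0),1)
E
```

```text
t 5.45 pos [457.4  85.2  38.5] F [ 0.6 -0.5 -1.1] grip 1.002 J [-0.07  0.39  1.86 -0.    0.89 -1.28]
[ 0.002  0.008 -0.004 -0.002 -0.006 -0.01 ]
```

Request:
drive_tool(series="0 0.01 0 0 0 0 0.75; 0 0.01 0 0 0 0 0.6; 0 0.01 0 0 0 0 0.4; 0 0.01 0 0 0 0 0.4; 0 0.01 0 0 0 0 0.4; 0 0.01 0 0 0 0 0.4; 0 0.01 0 0 0 0 0.4; 0 0.01 0 0 0 0 0.4", newtons=45)

```text
time_s: 6.25
eef_pos: [458.2, 86.4, 39.0]
ee_rot: [-0.001, 0.179, 0.984, -0.0]
force: [0.2, 0.8, 6.3]
grip_width: 0.4
```

Request:
drive_tool(series="0 0.01 -0.1 0 0 0 0.4; 0 0.01 -0.2 0 0 0 0.4; 0 0.01 -0.35 0 0 0 0.4; 0 0.01 -0.5 0 0 0 0.4; 0 0.01 -0.65 0 0 0 0.4; 0 0.01 -0.8 0 0 0 0.4; 0 0.01 -1 0 0 0 0.4; 0 0.01 -1 0 0 0 0.4; 0 0.01 -1 0 0 0 0.4; 0 0.01 -1 0 0 0 0.4")

```text
time_s: 7.25
eef_pos: [458.3, 87.5, 158.0]
ee_rot: [-0.002, 0.179, 0.984, -0.0]
force: [0.9, -0.1, -0.4]
grip_width: 0.402
```

```bash
python3 - <<'E'
from go import *
d=eyes.capture('side'); s=eyes.capture('scene')
legs([457.5,86.2,230],tooldir(-.355,0),1)
a=cv2.resize(d['frame'][120:260,270:430],None,fx=2.5,fy=2.5); b=cv2.resize(s['frame'][140:280,220:380],None,fx=2.5,fy=2.5)
save({'frame':np.hstack([a,b])},'lift')
E
```

```text
t 7.35 pos [458.5  87.5 158.2] F [ 0.6 -0.1  0.1] grip 0.399 J [-0.06  0.23  1.72  0.    1.2  -1.27]
[ 0.006 -0.014 -0.599 -0.002 -0.007 -0.01 ]
```

View pics/lift.png

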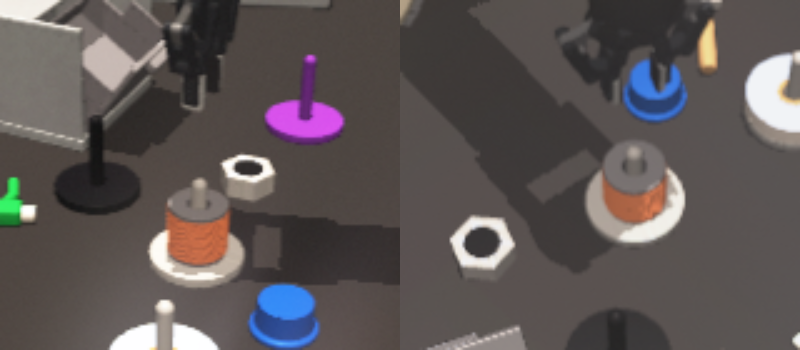

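The bobbin is still on its spindle and the fingers closed without it. I'll check where the real fingertips are against the projections before trying again.

```bash
python3 - <<'E'
from go import *
p,r,t=cur()
ims=[]
for c in('side','scene','wrist'):
    v=eyes.capture(c); f=v['frame'].copy()
    pts=[(p,(255,0,0)),(r.apply([0,0,-18.7])+p,(0,255,0)),([457.5,86.2,100],(255,255,0)),([457.5,86.2,12],(0,255,255)),([457.5,86.2,72],(255,0,255))]
    for P,col in pts:
        u=proj(v,P)[0]; print(c,u.round(1)); cv2.circle(f,tuple(int(round(x)) for x in u),1,col,-1)
    c0={'side':(270,110),'scene':(220,120),'wrist':(190,130)}[c]
    ims.append(cv2.resize(f[c0[1]:c0[1]+(150 if c!='wrist' else 200),c0[0]:c0[0]+(160 if c!='wrist' else 260)],(400,375) if c!='wrist' else (292,225)))
o=np.zeros((600,800,3),np.uint8);o[:375,:400]=ims[0];o[:375,400:]=ims[1];o[375:,:292]=ims[2]
save({'frame':o},'chk')
E
```

```text
side [349.3 170.7]
side [349.6 163.9]
side [349.  190.7]
side [347.9 219.3]
side [348.6 200.1]
scene [314.1 183.8]
scene [314.1 178.9]
scene [313.6 198.3]
scene [313.9 218. ]
scene [313.7 204.8]
wrist [322.1 236.6]
wrist [322.2 251.2]
wrist [319.9 204.2]
wrist [320.3 176.5]
wrist [320.1 193.6]
```

View pics/chk.png

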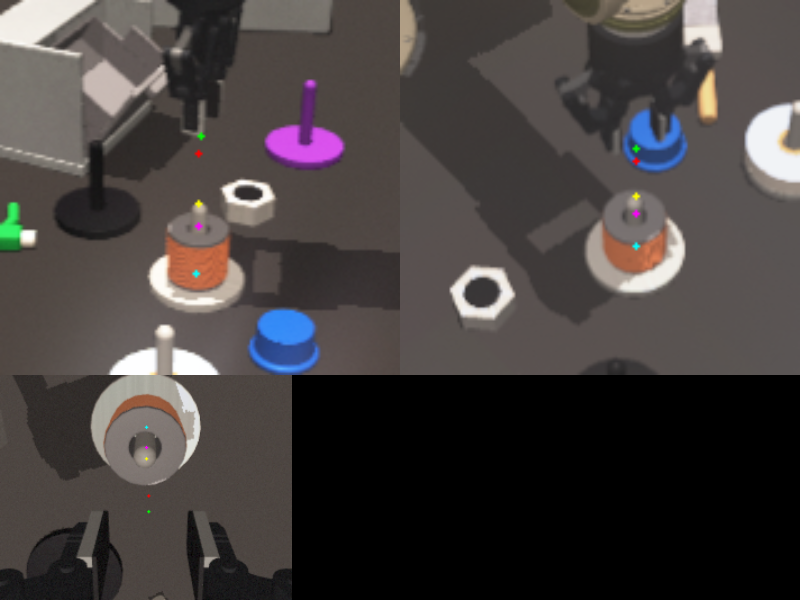

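```bash
python3 - <<'E'
from go import *
p,r,t=cur(); w=eyes.capture('wrist'); print(w['fx'],w['cx'],w['cy'],w['D'])
for y in(17,42.5):
  for h in(0,10,20,30,40): print(y,h,proj(w,r.apply([[11,-y,-h],[11,y,-h],[-11,-y,-h],[-11,y,-h]])+p).round().tolist())
f=w['frame'][230:400,170:470]; save({'frame':cv2.resize(f,None,fx=2.6,fy=2.6)},'fing')
E
```

```text
325.352076948733 321.3679133486696 201.27590114185827 [0.00758473 0.         0.         0.         0.        ]
17 0 [[293.0, 220.0], [352.0, 220.0], [294.0, 254.0], [351.0, 254.0]]
17 10 [[291.0, 226.0], [353.0, 226.0], [292.0, 262.0], [352.0, 262.0]]
17 20 [[290.0, 234.0], [355.0, 234.0], [291.0, 271.0], [354.0, 271.0]]
17 30 [[288.0, 242.0], [357.0, 242.0], [289.0, 281.0], [356.0, 281.0]]
17 40 [[286.0, 252.0], [359.0, 252.0], [287.0, 293.0], [358.0, 293.0]]
42.5 0 [[249.0, 220.0], [396.0, 220.0], [251.0, 254.0], [393.0, 254.0]]
42.5 10 [[245.0, 226.0], [400.0, 226.0], [248.0, 262.0], [397.0, 262.0]]
42.5 20 [[240.0, 234.0], [404.0, 234.0], [244.0, 271.0], [401.0, 271.0]]
42.5 30 [[236.0, 242.0], [409.0, 242.0], [239.0, 281.0], [406.0, 281.0]]
42.5 40 [[230.0, 252.0], [415.0, 252.0], [234.0, 293.0], [411.0, 293.0]]
```

View pics/fing.png

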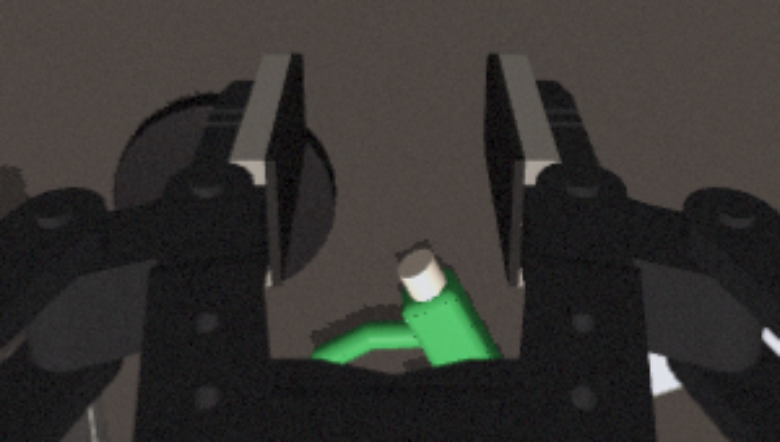

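The crop shows the pad tips at px (286,251) and (357,251). That puts the real fingertips about 39 mm behind the reported TCP at this opening, and about 44 mm behind at 62 mm. The bobbin wasn't touched, so I'll grasp again with the TCP near z = 2.

Request:
drive_tool(series="0 -0.01 0 0 0 0 1; 0 -0.01 0 0 0 0 1; 0 -0.01 0 0 0 0 1; 0 -0.01 0 0 0 0 1; 0 -0.01 0.2 0 0 0 1; 0 -0.01 0.4 0 0 0 1; 0 -0.01 0.6 0 0 0 1; 0 -0.01 0.8 0 0 0 1; 0 -0.01 0.8 0 0 0 1")

```text
time_s: 8.45
eef_pos: [456.4, 86.5, 60.5]
ee_rot: [-0.004, 0.179, 0.984, -0.0]
force: [-0.5, -0.3, 0.9]
grip_width: 1.001
```

Request:
drive_tool(series="0 0 0.1 0 0 0 1; 0 0 0.2 0 0 0 1; 0 0 0.3 0 0 0 1; 0 0 0.4 0 0 0 1; 0 0 0.5 0 0 0 1; 0 0 0.5 0 0 0 1")

```text
time_s: 9.05
eef_pos: [455.1, 86.6, -0.8]
ee_rot: [-0.005, 0.179, 0.984, -0.001]
force: [-0.9, 0.1, 1.4]
grip_width: 1.0
```

```bash
python3 - <<'E'
from go import *
legs([457.5,86.2,0],tooldir(-.355,0),1)
E
```

```text
t 9.05 pos [455.1  86.6  -0.8] F [-0.9  0.1  1.4] grip 1.0 J [-0.07  0.46  1.89  0.    0.8  -1.28]
[-0.02   0.004 -0.007 -0.006 -0.02  -0.01 ]
```

Request:
drive_tool(series="-0.02 0 0 0 -0.02 0 1; -0.02 0 0 0 -0.02 0 0.7; -0.02 0 0 0 -0.02 0 0.5; -0.02 0 0 0 -0.02 0 0.3; -0.02 0 0 0 -0.02 0 0.3; -0.02 0 0 0 -0.02 0 0.3; -0.02 0 0 0 -0.02 0 0.3; -0.02 0 0 0 -0.02 0 0.3", newtons=40)

```text
time_s: 9.85
eef_pos: [457.7, 85.7, -0.1]
ee_rot: [0.0, 0.179, 0.984, -0.001]
force: [-2.0, -0.5, 5.8]
grip_width: 0.706
```

Gripped at an opening of 0.706, about 60 mm. Now lift.

Request:
drive_tool(series="0 0 -0.1 0 0 0 0.3; 0 0 -0.25 0 0 0 0.3; 0 0 -0.4 0 0 0 0.3; 0 0 -0.55 0 0 0 0.3; 0 0 -0.7 0 0 0 0.3; 0 0 -0.85 0 0 0 0.3; 0 0 -1 0 0 0 0.3; 0 0 -1 0 0 0 0.3; 0 0 -1 0 0 0 0.3")

```text
time_s: 10.75
eef_pos: [457.2, 86.1, 119.1]
ee_rot: [-0.0, 0.179, 0.984, -0.001]
force: [-0.1, 0.2, -4.1]
grip_width: 0.703
```

Request:
drive_tool(series="0 0 -0.2 0 0 0 0.3; 0 0 -0.4 0 0 0 0.3; 0 0 -0.6 0 0 0 0.3; 0 0 -0.8 0 0 0 0.3; 0 0 -0.8 0 0 0 0.3; 0 0 -0.8 0 0 0 0.3")

```text
time_s: 11.35
eef_pos: [456.8, 86.3, 213.4]
ee_rot: [-0.001, 0.179, 0.984, -0.002]
force: [-0.6, 0.1, -4.8]
grip_width: 0.703
```

```bash
python3 - <<'E'
from go import *
p,r,t=cur(); print(p,t['force'],t['grip_width'])
for c in('side','scene','wrist'):
    v=eyes.capture(c)
    h=cv2.cvtColor(v['frame'],cv2.COLOR_RGB2HSV)
    m=((h[...,0]<12)&(h[...,1]>150)&(h[...,2]>90)).astype(np.uint8)
    n,l,st,ce=cv2.connectedComponentsWithStats(m); print(c,[(st[i].tolist(),ce[i].round().tolist()) for i in range(1,n) if st[i][4]>40])
    B=p+r.apply([0,0,-1])*0
    # expected: underside at z = 12+(tcp rise), centre
    dz=p[2]+0.1; C=[p[0],p[1]]
    print(' exp mid',proj(v,[*C,42+dz]).round(1),'bottom',proj(v,[*C,12+dz]).round(1),'spindle tip',proj(v,[457.5,86.2,100]).round(1))
    print(' net',[(np.round(x['rect']).tolist(),round(x['confidence'],2)) for x in nets.spot_in('bobbin',v)][:2])
E
```

```text
[456.75513477  86.33797661 213.41807119] [-0.57880361  0.13726222 -4.80014761] 0.7029824461623644
side [([338, 127, 28, 23, 387], [354.0, 140.0]), ([304, 319, 53, 46, 1170], [328.0, 338.0])]
 exp mid [[351.4 133.7]] bottom [[351.  145.5]] spindle tip [[349.  190.7]]
 net [([333.0, 121.0, 366.0, 149.0], 0.92)]
scene [([406, 134, 16, 11, 50], [414.0, 138.0]), ([404, 138, 28, 21, 159], [417.0, 151.0]), ([300, 160, 20, 16, 178], [310.0, 168.0]), ([555, 230, 85, 117, 5309], [607.0, 294.0])]
 exp mid [[312.8 156.6]] bottom [[313.  165.3]] spindle tip [[313.6 198.3]]
 net [([300.0, 142.0, 330.0, 179.0], 0.96)]
wrist [([303, 196, 22, 14, 75], [313.0, 201.0]), ([289, 200, 111, 89, 1120], [343.0, 226.0]), ([276, 206, 20, 14, 70], [285.0, 214.0]), ([284, 217, 10, 16, 65], [289.0, 223.0]), ([257, 218, 42, 44, 329], [274.0, 239.0])]
 exp mid [[322.2 274.4]] bottom [[322.2 245.9]] spindle tip [[322.5 186.3]]
 net [([240.0, 196.0, 404.0, 374.0], 0.68)]
```

```bash
cat > tgt.py <<'E'
from go import *
q=np.load('q.npy'); q[3]=.59; R=tooldir(q[2],q[3])
def T(x,y,h): return dp(q,[x,y,6+h-12])[0]   # TCP for bobbin underside h above floor
E
python3 - <<'E'
from tgt import *
print(T(56,0,140),T(56,0,3)); legs(T(56,0,140),R,4)
E
```

```text
[ 545.66739794 -214.04884366  162.50226828] [ 617.14296711 -240.52437951   48.66339525]
t 11.65 pos [457.   86.3 214.3] F [-0.2 -0.5 -4.4] grip 0.707 J [-0.06  0.17  1.64 -0.    1.33 -1.27]
[-0.393 -0.52   0.109 -0.002 -0.296 -0.002]
[-0.373 -0.521  0.165 -0.002 -0.296 -0.002]
[-0.344 -0.521  0.218 -0.002 -0.296 -0.002]
[-0.307 -0.522  0.265 -0.002 -0.296 -0.002]
```

Request:
drive_tool(series="-0.13 -0.17 0.03 0 -0.1 0 0.3; -0.26 -0.35 0.07 0 -0.2 0 0.3; -0.39 -0.52 0.11 0 -0.3 0 0.3; -0.39 -0.52 0.11 0 -0.3 0 0.3; -0.39 -0.52 0.11 0 -0.3 0 0.3")

```text
time_s: 12.15
eef_pos: [478.5, 11.4, 201.0]
ee_rot: [0.072, 0.179, 0.981, -0.015]
force: [-0.7, 0.1, -4.2]
grip_width: 0.704
```

Request:
drive_tool(series="-0.12 -0.17 0.05 0 -0.1 0 0.3; -0.25 -0.35 0.11 0 -0.2 0 0.3; -0.37 -0.52 0.16 0 -0.3 0 0.3; -0.37 -0.52 0.16 0 -0.3 0 0.3; -0.37 -0.52 0.16 0 -0.3 0 0.3")

```text
time_s: 12.65
eef_pos: [500.1, -63.0, 188.7]
ee_rot: [0.145, 0.177, 0.973, -0.028]
force: [-0.3, -0.0, -4.1]
grip_width: 0.706
```

Request:
drive_tool(series="-0.11 -0.17 0.07 0 -0.1 0 0.3; -0.23 -0.35 0.14 0 -0.2 0 0.3; -0.34 -0.52 0.22 0 -0.3 0 0.3; -0.34 -0.52 0.22 0 -0.3 0 0.3; -0.34 -0.52 0.22 0 -0.3 0 0.3")

```text
time_s: 13.15
eef_pos: [521.7, -137.1, 175.5]
ee_rot: [0.217, 0.175, 0.96, -0.041]
force: [0.3, 0.2, -4.7]
grip_width: 0.705
```

```bash
python3 - <<'E'
from tgt import *
legs(T(56,0,140),R,1)
E
```

```text
t 13.15 pos [ 521.7 -137.1  175.5] F [ 0.3  0.2 -4.7] grip 0.705 J [-0.51  0.13  1.88  0.1   0.7  -1.78]
[-0.326 -0.529  0.276 -0.009 -0.291 -0.008]
```

Request:
drive_tool(series="-0.11 -0.18 0.09 0 -0.1 0 0.3; -0.22 -0.36 0.18 0 -0.2 0 0.3; -0.33 -0.53 0.28 -0.01 -0.29 -0.01 0.3; -0.33 -0.53 0.28 -0.01 -0.29 -0.01 0.3; -0.33 -0.53 0.28 -0.01 -0.29 -0.01 0.3; -0.33 -0.53 0.28 -0.01 -0.29 -0.01 0.3")

```text
time_s: 13.75
eef_pos: [546.6, -213.0, 162.9]
ee_rot: [0.286, 0.168, 0.942, -0.051]
force: [-0.9, 0.2, -5.1]
grip_width: 0.704
```

```bash
python3 - <<'E'
from tgt import *
legs(T(56,0,60),R,1)
w=eyes.capture('wrist'); s=eyes.capture('scene'); d=eyes.capture('side')
fs=[]
p,r,t=cur()
for v in(s,d,w):
    f=v['frame'].copy()
    for i,(P,col) in enumerate([(dp(q,[(0,-91,120),(0,91,120),(8,0,120)]),(0,255,0)),(hp(q,[(66,-103,163),(66,103,163),(0,-103,163),(0,103,163)]),(255,0,0)),([p+r.apply([0,0,-12])],(255,0,255))]):
        for u in proj(v,P): cv2.circle(f,tuple(int(round(x)) for x in u),1,col,-1)
    fs.append(f)
o=np.zeros((600,800,3),np.uint8)
o[:300,:400]=cv2.resize(fs[0][235:355,165:325],(400,300));o[:300,400:]=cv2.resize(fs[1][85:190,250:390],(400,300))
o[300:,:480]=cv2.resize(fs[2],(480,300)); save({'frame':o},'pre')
E
```

```text
t 13.75 pos [ 546.6 -213.   162.9] F [-0.9  0.2 -5.1] grip 0.704 J [-0.65  0.19  1.89  0.35  0.51 -2.13]
[ 0.005 -0.012  0.667  0.003 -0.001  0.004]
```

View pics/pre.png

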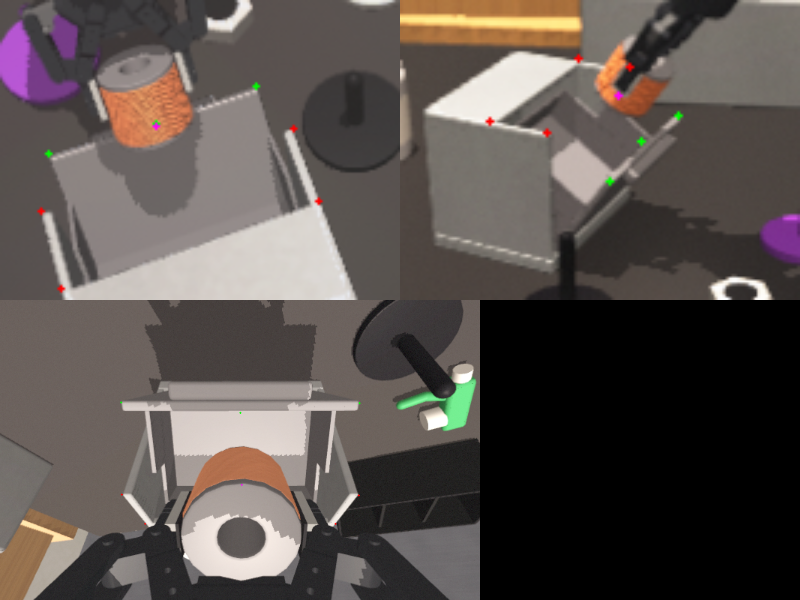

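The overlay points match the panel and housing corners in all three views, and the bobbin lines up square over the drawer. Going in.

Request:
drive_tool(series="0 -0.01 0.15 0 0 0 0.3; 0 -0.01 0.3 0 0 0 0.3; 0 -0.01 0.45 0 0 0 0.3; 0 -0.01 0.6 0 0 0 0.3; 0 -0.01 0.67 0 0 0 0.3; 0 -0.01 0.67 0 0 0 0.3; 0 -0.01 0.67 0 0 0 0.3")

```text
time_s: 14.6
eef_pos: [588.2, -229.9, 96.6]
ee_rot: [0.286, 0.167, 0.942, -0.051]
force: [-0.6, 0.1, -3.7]
grip_width: 0.703
```

```bash
python3 - <<'E'
from tgt import *
legs(T(56,0,10),R,1)
E
```

```text
t 14.6 pos [ 588.2 -229.9   96.6] F [-0.6  0.1 -3.7] grip 0.703 J [-0.63  0.39  1.84  0.43  0.38 -2.2 ]
[ 0.009 -0.     0.417  0.002  0.001  0.005]
```

Request:
drive_tool(series="0.01 0 0.1 0 0 0 0.3; 0.01 0 0.2 0 0 0 0.3; 0.01 0 0.3 0 0 0 0.3; 0.01 0 0.4 0 0 0 0.3; 0.01 0 0.42 0 0 0 0.3; 0.01 0 0.42 0 0 0 0.3; 0.01 0 0.42 0 0 0 0.3")

```text
time_s: 15.3
eef_pos: [613.6, -239.2, 54.3]
ee_rot: [0.287, 0.167, 0.942, -0.051]
force: [0.0, -0.1, -4.9]
grip_width: 0.708
```

```bash
python3 - <<'E'
from tgt import *
legs(T(56,0,0),R,1)
E
```

```text
t 15.3 pos [ 613.6 -239.2   54.3] F [ 0.  -0.1 -4.9] grip 0.708 J [-0.61  0.51  1.79  0.49  0.31 -2.26]
[ 0.    -0.     0.081  0.002  0.002  0.005]
```

Go down in small steps until the floor takes load.

Request:
drive_tool(series="0 0 0.02 0 0 0 0.3; 0 0 0.04 0 0 0 0.3; 0 0 0.04 0 0 0 0.3")

```text
time_s: 15.6
eef_pos: [616.2, -240.2, 50.2]
ee_rot: [0.287, 0.167, 0.942, -0.051]
force: [-0.2, -0.2, -5.0]
grip_width: 0.706
```

Request:
drive_tool(series="0 0 0.02 0 0 0 0.3; 0 0 0.02 0 0 0 0.3")

```text
time_s: 15.8
eef_pos: [617.4, -240.6, 47.9]
ee_rot: [0.286, 0.167, 0.942, -0.051]
force: [0.7, -0.9, -3.6]
grip_width: 0.706
```

Request:
drive_tool(series="0 0 0.02 0 0 0 0.3; 0 0 0.02 0 0 0 0.3")

```text
time_s: 16.0
eef_pos: [619.0, -241.2, 46.3]
ee_rot: [0.287, 0.167, 0.942, -0.051]
force: [-1.4, 2.0, -0.2]
grip_width: 0.706
```

The floor now carries the weight: Fz went from -5 to about 0 at the expected depth. Releasing.

Request:
drive_tool(series="0 0 0 0 0 0 0.75; 0 0 0 0 0 0 0.8; 0 0 0 0 0 0 0.9; 0 0 0 0 0 0 1; 0 0 0 0 0 0 1; 0 0 0 0 0 0 1; 0 0 0 0 0 0 1")

```text
time_s: 16.7
eef_pos: [619.0, -241.2, 46.3]
ee_rot: [0.287, 0.167, 0.942, -0.051]
force: [0.3, -0.2, 0.0]
grip_width: 1.002
```

```bash
python3 - <<'E'
from tgt import *
legs(T(56,0,140),R,2)
E
```

```text
t 16.7 pos [ 619.  -241.2   46.3] F [ 0.3 -0.2  0. ] grip 1.002 J [-0.61  0.53  1.78  0.51  0.3  -2.28]
[ 0.001  0.001 -0.584  0.001  0.001  0.002]
[ 0.001  0.    -0.584  0.001  0.001  0.002]
```

Request:
drive_tool(series="0 0 -0.1 0 0 0 1; 0 0 -0.25 0 0 0 1; 0 0 -0.4 0 0 0 1; 0 0 -0.55 0 0 0 1; 0 0 -0.7 0 0 0 1; 0 0 -0.85 0 0 0 1; 0 0 -1 0 0 0 1; 0 0 -1 0 0 0 1; 0 0 -1 0 0 0 1")

```text
time_s: 17.6
eef_pos: [556.2, -218.1, 146.2]
ee_rot: [0.287, 0.167, 0.942, -0.051]
force: [-0.6, -0.8, 0.2]
grip_width: 1.001
```

```bash
python3 - <<'E'
from tgt import *
w=eyes.capture('wrist'); s=eyes.capture('scene'); d=eyes.capture('side'); p,r,t=cur(); print(p,t['force'],t['time_s'])
for v,n in((w,'wrist'),(s,'scene'),(d,'side')):
    print(n,[(np.round(x['rect']).tolist(),round(x['confidence'],2)) for x in nets.spot_in('bobbin',v)][:2],[(np.round(x['rect']).tolist(),round(x['confidence'],2)) for x in nets.spot_in('drawer',v)][:1])
    for x in(39,47,56):
        th=np.linspace(0,6.28,40); C=np.vstack([np.c_[x+31*np.cos(th),31*np.sin(th),0*th+z] for z in(6,66)])
        u=proj(v,dp(q,C)); print(x,u.min(0).round(),u.max(0).round())
fs=[w['frame'],s['frame'][235:355,165:325],d['frame'][85:190,250:390]]
o=np.zeros((600,800,3),np.uint8)
o[:300,:400]=cv2.resize(fs[1],(400,300));o[:300,400:]=cv2.resize(fs[2],(400,300));o[300:,:480]=cv2.resize(fs[0],(480,300)); save({'frame':o},'placed')
E
```

```text
[ 556.12896827 -218.03523618  145.10064064] [ 0.22603437 -0.20947595  0.29150919] 17.75
wrist [([278.0, 161.0, 366.0, 229.0], 0.88)] [([146.0, 116.0, 498.0, 285.0], 0.58)]
39 [279. 132.] [366. 227.]
47 [279. 142.] [366. 237.]
56 [280. 152.] [365. 247.]
scene [([223.0, 306.0, 257.0, 339.0], 0.87)] [([187.0, 268.0, 283.0, 352.0], 0.96)]
39 [222. 304.] [258. 345.]
47 [222. 306.] [258. 347.]
56 [223. 308.] [259. 350.]
side [([300.0, 132.0, 326.0, 154.0], 0.65), ([287.0, 115.0, 346.0, 170.0], 0.17)] [([288.0, 113.0, 347.0, 174.0], 0.64)]
39 [300. 132.] [326. 159.]
47 [298. 130.] [324. 157.]
56 [296. 128.] [322. 155.]
```

View pics/placed.png

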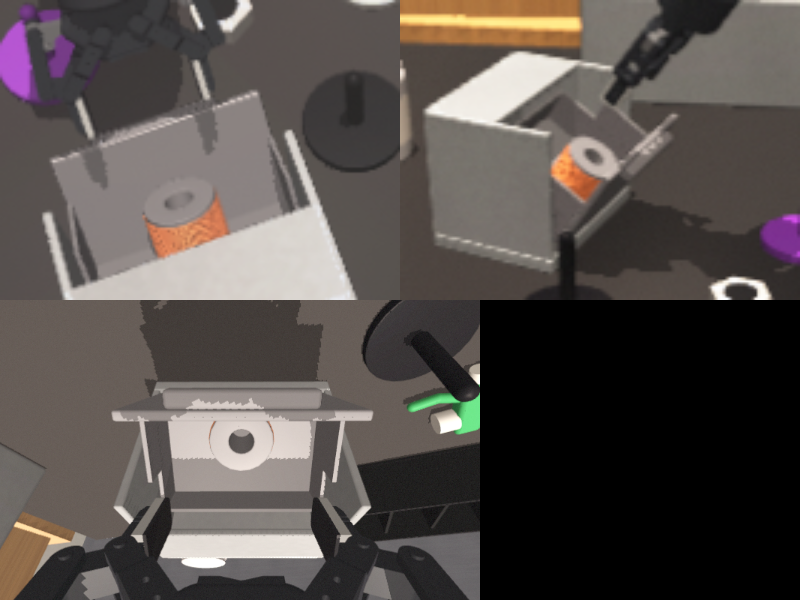

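The bobbin stands against the front panel inside the drawer, and the measured boxes match x = 39 mm with the axis square to the floor. Now I'll plan the push on the lip.

```bash
python3 - <<'E'
from tgt import *
s=eyes.capture('scene'); u=atz(s,(184,258),12); Rz,Tz=RT(q[:3]); print('purple',u,'local',Rz.T@(u-Tz)); 
u=atz(s,(253,238),26); print('nut local',Rz.T@(u-Tz))
V=tooldir(q[2],0)
print('lip local x', (Rz.T@(dp(q,[-14,0,112])[0]-Tz)))
p,r,t=cur()
A=p+r.apply([0,0,-50]); A[2]=230
B=hp(q,[-125,0,190])[0]; C=hp(q,[-125,0,62])[0]
print(A,B,C)
legs(A,Ro.concatenate([r,V]).mean(),1)
M=Ro.concatenate([r,V]).mean()
print(plan(B,V,A,M)); print(plan(C,V,B,V))
E
```

```text
purple [ 337.81610279 -224.93594387   12.        ] local [-219.14760166  -82.40639956   12.        ]
nut local [-205.43438551   89.84173093   26.        ]
lip local x [-7.39456041e+01  3.44555723e-15  1.05276302e+02]
[ 530.06464985 -208.45414038  230.        ] [ 454.72552677 -180.36272128  190.        ] [ 454.72552677 -180.36272128   62.        ]
t 18.1 pos [ 556.2 -218.1  145.7] F [1.1 0.3 0.1] grip 1.0 J [-0.65  0.24  1.89  0.37  0.47 -2.15]
[-0.198 -0.    -0.712  0.001  0.591  0.003]
[0.738 0.002 0.124 0.001 0.591 0.003]
[0.    0.    1.067 0.    0.    0.   ]
```

Request:
drive_tool(series="0 0 -0.3 0 0 0 1; -0.1 0 -0.5 0 0.2 0 0; -0.2 0 -0.71 0 0.4 0 0; -0.2 0 -0.71 0 0.59 0 0; -0.2 0 -0.71 0 0.59 0 0; -0.2 0 -0.71 0 0.59 0 0")

```text
time_s: 18.7
eef_pos: [530.3, -208.2, 228.7]
ee_rot: [0.145, 0.173, 0.974, -0.026]
force: [-0.4, -0.2, -0.2]
grip_width: 0.144
```

Request:
drive_tool(series="0.25 0 0.04 0 0.2 0 0; 0.5 0 0.08 0 0.4 0 0; 0.74 0 0.12 0 0.59 0 0; 0.74 0 0.12 0 0.59 0 0; 0.74 0 0.12 0 0.59 0 0")

```text
time_s: 19.2
eef_pos: [454.8, -180.4, 188.8]
ee_rot: [0.002, 0.175, 0.985, 0.0]
force: [0.4, 0.1, 0.5]
grip_width: 0.001
```

Request:
drive_tool(series="0 0 0.25 0 0 0 0; 0 0 0.5 0 0 0 0; 0 0 0.75 0 0 0 0; 0 0 1 0 0 0 0; 0 0 1 0 0 0 0; 0 0 1 0 0 0 0")

```text
time_s: 19.8
eef_pos: [455.9, -180.8, 69.8]
ee_rot: [0.003, 0.175, 0.985, -0.0]
force: [0.3, 0.7, 0.5]
grip_width: -0.002
```

```bash
python3 - <<'E'
from tgt import *
V=tooldir(q[2],0)
legs(hp(q,[-85,0,62])[0],V,1); legs(hp(q,[-25,0,62])[0],V,1)
E
```

```text
t 19.8 pos [ 455.9 -180.8   69.8] F [0.3 0.7 0.5] grip -0.002 J [-0.62  0.38  1.77  0.    0.98 -1.84]
[-0.322 -0.001  0.067  0.002  0.012  0.006]
t 19.8 pos [ 455.9 -180.8   69.8] F [0.3 0.7 0.5] grip -0.002 J [-0.62  0.38  1.77  0.    0.98 -1.84]
[-0.822 -0.003  0.07   0.002  0.012  0.006]
```

Request:
drive_tool(series="-0.1 0 0.06 0 0.01 0 0; -0.2 0 0.07 0 0.01 0.01 0; -0.28 0 0.07 0 0.01 0.01 0; -0.33 0 0.07 0 0.01 0.01 0; -0.37 0 0.07 0 0.01 0.01 0; -0.41 0 0.07 0 0.01 0.01 0; -0.45 0 0.07 0 0.01 0.01 0; -0.48 0 0.07 0 0.01 0.01 0")

```text
time_s: 20.6
eef_pos: [510.6, -200.9, 62.4]
ee_rot: [0.001, 0.177, 0.984, 0.0]
force: [-2.3, 0.8, 1.6]
grip_width: 0.004
```

```bash
python3 - <<'E'
from tgt import *
V=tooldir(q[2],0)
legs(hp(q,[-25,0,62])[0],V,1)
for c in('scene','side'):
    v=eyes.capture(c)
    for n in('bobbin','drawer'): print(c,n,[(np.round(x['rect']).tolist(),round(x['confidence'],2)) for x in nets.spot_in(n,v)][:1])
E
```

```text
t 20.6 pos [ 510.6 -200.9   62.4] F [-2.3  0.8  1.6] grip 0.004 J [-0.59  0.51  1.6   0.    1.04 -1.8 ]
[-0.337 -0.001  0.004  0.001  0.004 -0.003]
scene bobbin [([226.0, 313.0, 255.0, 340.0], 0.71)]
scene drawer [([189.0, 276.0, 283.0, 348.0], 0.65)]
side bobbin [([302.0, 134.0, 318.0, 150.0], 0.69)]
side drawer [([291.0, 120.0, 333.0, 170.0], 0.9)]
```

The lip is taking about 2.5 N and the drawer is closing. Keep pushing.

Request:
drive_tool(series="-0.04 0 0 0 0 0 0; -0.08 0 0 0 0 0 0; -0.12 0 0 0 0 0 0; -0.16 0 0 0 0 0 0; -0.2 0 0 0 0 0 0; -0.23 0 0 0 0 0 0; -0.26 0 0 0 0 0 0; -0.28 0 0 0 0 0 0; -0.28 0 0 0 0 0 0")

```text
time_s: 21.8
eef_pos: [544.9, -214.0, 66.1]
ee_rot: [0.005, 0.177, 0.984, -0.001]
force: [-0.3, -0.8, 0.5]
grip_width: -0.0
```

Request:
drive_tool(series="-0.02 0 0 0 0 0 0; -0.04 0 0 0 0 0 0; -0.05 0 0 0 0 0 0; -0.05 0 0 0 0 0 0")

```text
time_s: 22.2
eef_pos: [546.6, -213.8, 64.7]
ee_rot: [-0.001, 0.177, 0.984, 0.001]
force: [-24.1, 9.8, 8.8]
grip_width: 0.0
```

```bash
python3 - <<'E'
from tgt import *
legs(hp(q,[-25,0,62])[0],tooldir(q[2],0),1)
E
```

```text
t 22.2 pos [ 546.6 -213.8   64.7] F [-24.1   9.8   8.8] grip 0.0 J [-0.57  0.58  1.47  0.    1.1  -1.79]
[-0.019 -0.005  0.022  0.002 -0.004 -0.002]
```

A 26 N reaction at local x of about -27 mm means the drawer is on its stop. Back off, then check.

Request:
drive_tool(series="0.1 0 0 0 0 0 0; 0.3 0 0 0 0 0 0; 0.5 0 0 0 0 0 0; 0.7 0 -0.3 0 0 0 0; 0.8 0 -0.6 0 0 0 0; 0.8 0 -0.9 0 0 0 0; 0.8 0 -0.9 0 0 0 0; 0.8 0 -0.9 0 0 0 0")

```text
time_s: 23.0
eef_pos: [457.2, -180.7, 173.0]
ee_rot: [-0.0, 0.177, 0.984, 0.0]
force: [-0.7, 0.1, -0.1]
grip_width: -0.002
```

```bash
python3 - <<'E'
from tgt import *
p,r,t=cur(); print(p,t['force'],t['time_s'])
for c in('scene','side'):
    v=eyes.capture(c); save(v,c+'_end')
    for n in('bobbin','drawer','tape','stand_a'): print(c,n,[(np.round(x['rect']).tolist(),round(x['confidence'],2)) for x in nets.spot_in(n,v)][:5])
    for a in(0,.06,.12):
        q[3]=a; print(a,'panel top',proj(v,dp(q,[(0,-91,120),(0,91,120)])).round(1).tolist(),'lip',proj(v,dp(q,[(-14,-55,119),(-14,55,119)])).round(1).tolist())
        th=np.linspace(0,6.28,40); u=proj(v,dp(q,np.c_[39+31*np.cos(th),31*np.sin(th),0*th+66])); print('  bobtop',u.min(0).round(),u.max(0).round())
    o=cv2.imread(f'pics/{c}0.png')[:,:,::-1]; df=np.abs(o.astype(int)-v['frame']).max(2)
    print('diff px in tape/stand regions', {'scene':[int((df[160:205,350:405]>60).sum()),int((df[205:240,290:338]>60).sum())],'side':[int((df[235:300,305:365]>60).sum()),int((df[190:236,328:370]>60).sum())]}[c])
E
```

```text
[ 457.19144775 -180.74171907  173.00747216] [-0.69833957  0.09525871 -0.09959279] 23.0
scene bobbin [([227.0, 324.0, 257.0, 338.0], 0.85)]
scene drawer [([192.0, 292.0, 283.0, 352.0], 0.95), ([360.0, 161.0, 386.0, 202.0], 0.33)]
scene tape [([358.0, 161.0, 400.0, 196.0], 0.56)]
scene stand_a [([163.0, 242.0, 204.0, 280.0], 0.97), ([296.0, 197.0, 334.0, 241.0], 0.81), ([286.0, 262.0, 327.0, 304.0], 0.77), ([407.0, 127.0, 442.0, 160.0], 0.73), ([192.0, 294.0, 284.0, 349.0], 0.7)]
0 panel top [[189.7, 321.4], [276.6, 292.1]] lip [[205.5, 309.6], [257.7, 292.1]]
  bobtop [228. 319.] [258. 348.]
0.06 panel top [[188.9, 318.3], [275.5, 289.1]] lip [[204.7, 306.7], [256.8, 289.3]]
  bobtop [227. 317.] [257. 345.]
0.12 panel top [[188.1, 315.2], [274.5, 286.2]] lip [[204.0, 303.9], [255.8, 286.6]]
  bobtop [226. 316.] [256. 343.]
diff px in tape/stand regions [0, 515]
side bobbin []
side drawer [([303.0, 118.0, 329.0, 172.0], 0.74), ([247.0, 191.0, 286.0, 212.0], 0.47)]
side tape [([310.0, 251.0, 357.0, 286.0], 0.77)]
side stand_a [([304.0, 303.0, 358.0, 366.0], 0.97), ([315.0, 241.0, 359.0, 294.0], 0.91), ([292.0, 164.0, 325.0, 206.0], 0.9), ([331.0, 192.0, 370.0, 236.0], 0.79), ([378.0, 145.0, 407.0, 180.0], 0.76)]
0 panel top [[328.7, 116.3], [302.7, 137.0]] lip [[327.9, 121.0], [312.5, 133.7]]
  bobtop [296. 136.] [315. 144.]
0.06 panel top [[330.7, 116.7], [304.9, 137.5]] lip [[329.9, 121.7], [314.6, 134.4]]
  bobtop [297. 135.] [316. 144.]
0.12 panel top [[332.7, 117.2], [307.0, 138.2]] lip [[331.9, 122.5], [316.7, 135.3]]
  bobtop [298. 134.] [318. 144.]
diff px in tape/stand regions [0, 625]
```

```bash
python3 - <<'E'
from tgt import *
v=eyes.capture('scene'); q[3]=0
th=np.linspace(0,6.28,40)
for x in(39,47,55,65):
    u=proj(v,dp(q,np.c_[x+31*np.cos(th),31*np.sin(th),0*th+66])); c=proj(v,dp(q,[x,0,66]))[0]; print(x,u.min(0).round(),u.max(0).round(),'hole',c.round(1))
h=cv2.cvtColor(v['frame'],cv2.COLOR_RGB2HSV)[310:345,215:270]
print('orange',int(((h[...,0]<12)&(h[...,1]>130)&(h[...,2]>70)).sum()))
g=v['frame'].max(2)[308:344,218:270]
for r,row in enumerate(g[::2]): print(308+2*r,' '.join('%3d'%x for x in row[::2]))
E
```

```text
39 [228. 319.] [258. 348.] hole [242.6 333.3]
47 [229. 322.] [259. 351.] hole [243.7 336.8]
55 [230. 326.] [260. 355.] hole [244.8 340.3]
65 [231. 330.] [261. 360.] hole [246.2 344.7]
orange 0
308 176 180 186 190 196 184 166 151 156 181 193 183 153  99  76  77  78  76  77  77  78  77  78  77  77  78
310 190 195 186 169 146 163 180 191 184 155 110  77  77  77  77  78  78  78  78  78  78  78  78  78  78  78
312 170 136 166 178 192 193 157 115  77  77  77  77  78  77  78  77  78  77  78  78  78  78  78  78  78  78
314 174 191 198 161 111  79  76  77  77  77  78  77  77  77  77  78  79  78  78  79  78  78  78  78  79  78
316 168  99  82  77  78  77  77  78  77  78  78  78  77  77  78  78  77  78  78  78  78  79  78  78  79  78
318  77  77  76  78  77  77  78  77  77  78  78  78  78  78  78  78  78  78  79  78  78  78  78  79  79  78
320  77  76  77  78  77  78  77  77  78  78  78  84 109 110  91  78  79  78  78  78  79  78  78  79  78  79
322  77  76  77  78  77  77  78  78  78 132 171 179 181 181 182 177 143  84  79  78  78  79  78 109 162 182
324  77  77  78  77  78  78  77  83 172 180
[... 336 characters left out ...]
  80 105 185 176 197 202 207 207 208 211 212 210 210
332  78  78  78  78  78 105 181 182 184 183  73  77  80  90 153 208 206 204 205 207 209 210 211 210 209 211
334  77  78  78  78  78 153 181 183 184 173  88 142 200 202 203 205 206 205 206 206 209 209 209 210 209 210
336  78  78  78 106 154 167 182 177 178 197 203 203 201 202 202 204 206 205 206 208 207 204 207 209 209 210
338 102 154 178 184 171 172 171 204 200 202 203 202 202 203 203 206 207 205 209 209 208 207 207 207 208 209
340 183 184 182 186 200 199 200 203 203 202 202 203 202 202 203 204 208 208 206 206 207 207 207 207 207 210
342 193 196 201 201 198 198 200 205 203 200 201 201 199 202 202 203 206 207 206 206 207 208 208 207 208 209
```

The bobbin's flat round top with its bore shows at (243,333), no orange side is visible, and the top edge is at row 320. That matches standing upright at x ≈ 40 mm with the drawer shut. Handing in.

```bash
python3 -c "
from rig import ctrl; print(ctrl.finish_job())"
```

```text
the job is handed in; nothing more can be done
None
```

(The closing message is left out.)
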